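Snap the pull handle onto the pump carrier's eye

TASK

Take the pull handle by its black grip and push its snap hook over the near leg of the steel eye on the pump carrier, until the sprung gate has been forced open and has snapped shut behind the leg. Then tug it back gently, so that the shut gate bears against the leg, to prove that it holds, and leave it hooked on, standing flat on the bench. Feel your way: never press the hook and the carrier together with more than about 20 N, and leave the loose pump, the jar and the screwdriver alone.

Things in the scene. Friction and masses are not known exactly. Their poses are not given: they have to be found in the camera images.
- hook: Loose pull handle with a snap hook, 0.24 to 0.39 kg. Origin: centre of the underside of its grip; z up, +x towards the hook's mouth. Upright black grip block 50 (x) x 24 (y) mm, z 6 to 46 mm, on a steel foot 50 x 44 x 6 mm. Steel hook head ahead of the grip, bars at z 12 to 22 mm: spine, hinge arm on the +y side (inner face y = 36, end x = 78 mm), nose arm on the -y side.
- grip (a point): Centre of the black grip at the height to take it, 32 mm above the handle's underside; fingers close along the handle's y, on 24 mm.
- spine (a point): Middle of the inner face of the hook's spine, x = 34, y = 0, z = 17 mm of the handle: the leg's surface stops here. The gate slips past the leg (8 mm bar) and snaps shut only just before: with the leg's centre on the handle's y = 0, 2 to 3 mm before; on y = -2 mm, about 5 mm before; on y = +2 mm or more, never.
- nose (a point): Centre of the rounded nose (radius 4 mm, upright) at the end of the nose arm, x = 72, y = -11, z = 17 mm of the handle; the nose arm's inner face is at y = -11 mm too. A leg whose centre is below y = -3 mm strikes the nose.
- mouth (a point): Where the leg's centre should best enter: on the gate's centre line at x = 72, y = -1, z = 17 mm of the handle. The gate closes the mouth here, from its hinge at y = 36 mm to its tip at y = -6 mm.
- gate (a joint): Angle of the sprung gate (a bar 7 mm thick): 0 shut, grows to 1.05 rad as it is pushed inwards, its tip towards the spine. About 3 N near its tip starts it moving, 6 to 10 N along the handle's x at 0.7 rad; it springs shut by itself.
- gate_tip (a point): Centre of the gate's rounded tip (radius 3.5 mm), 38.5 mm from the hinge; shut, it lies at x = 72, y = -2.5, z = 17 mm of the handle.
- carrier: Pump carrier bolted to the bench: aluminium plate 8 mm thick, x -14 to 190 mm, 110 mm wide (y). Origin on the bench below point slot; z up, +x from eye to pumps. The eye is an upright arch of 8 mm round steel bar in the x-z plane at y = 0, its legs 52 mm apart (centres), 49 mm high over the bench, near leg towards -x. The hook comes on from -x, along +x, and fits with its foot on the bench.
- slot (a point): Point of the carrier at x = 0, y = 0, 17 mm above the bench: the middle of the range where the eye's near leg may stand. The eye is clamped in a slot along x, so its near leg stands anywhere up to 7 mm before or beyond this point (not measured; it does not move), exactly on y = 0.
- nest (a point): Middle of the top of the nest of three small pumps on the carrier, 57 mm above the bench; the nest starts 100 mm beyond point slot.
- pump: Loose small pump, white head and bright motor, about 70 mm long, 27 mm wide and high, lying along its x. Origin under its middle. Leave alone.
- bottle: Glass jar with a blue cap, diameter 76 mm, 130 mm high. Origin under its middle. Leave alone.
- driver: Screwdriver lying on the bench along its x, about 200 mm long. Leave alone.
Mind the look-alikes: they are no part of the job. There is more than one size of the carrier; the one meant has the size given above. Of the things like the hook, leave any that is brown; of the rest the larger one is meant.

How it is judged:
By the outcome, as a careful person would: the job done as asked, in the order asked, and still so for the second after the job is handed in, with the robot touching nothing.
It also fails if it takes over 67 s, if anything falls off the work surface, if the arm or the gripper's body presses on something with over 40 N, if the wrist force passes 120 N, or if a joint passes its speed limit or range.

ROBOT

A 7-joint arm with a two-finger parallel gripper is mounted at the origin on the work surface. World frame = base frame: x ahead of the robot, y to its left, z up, the work surface at z = 0. Lengths are in m, angles in rad, forces in N, time in s.
With the tool pointing down it reaches from about 0.4 to 0.85 m from the base axis. Payload 4.5 kg.
Tool frame: the origin (TCP) lies on the centre line of the jaws, within the pads' length; the fingertips stand 8 mm ahead of it and the grasp point (between the pads) lies 11 mm behind it; z points along the fingers, x is the direction in which the jaws open and shut, and the axes are right-handed (so a half turn about z gives the same grasp; the last joint's range is limited). The gripper opens to 88 mm and grips with 3 to 60 N. Pads are 18 mm wide; open, the fingers measure 123 mm over their backs; the gripper's body (75 mm by 187 mm) begins 45 mm behind the grasp point.
Start: joints at [-1.182, 0.689, -0.195, 1.565, 0.157, 0.902, -0.215], TCP at [0.217, 0.586, 0.247] pointing down, gripper open.
Joint ranges: [-3.01, 3.01], [-0.46, 2.08], [-1.47, 1.51], [0.13, 2.56], [-1, 4.14], [0.04, 2.09], [-2.66, 2.66]. Speed limits (rad/s): [2.57, 2.57, 3.14, 3.14, 3.14, 3.14, 3.14].

INTERFACE

Orientations are given as a unit quaternion [x, y, z, w].
In Python, from plant import r gives the robot as it stands.
- The arm moves only by the shell command python3 -m pendant 'ROWS' [FORCE]. ROWS is JSON, a list of rows, each a list of 3 entries, a list of its own where there are three numbers: the turn, a rotation vector about the tool's x, y, z in rad, then the shift along the tool's x, y, z in m, then the opening, from 0 (shut) to 1 (fully open). In form: [[[wx, wy, wz], [tx, ty, tz], claw], ...]. A call has 1 to 10 rows; each row is the pose to reach, as a shift and turn from the pose commanded when the call began, along the tool's axes at that moment; what a row does not reach only later rows make up. A row lasts 1/10 s, in which the tool goes at most 50 mm and 8.59 degrees, less where a joint would pass 70% of its speed; a pose out of reach is approached as far as the arm can. A call with a gripper value outside its range is refused whole. The fingers move at their own pace and stop on an object; FORCE is the grip in N (left out, the last holds). Time passes only in rows, so rows that repeat a pose let the fingers close. It gives the time, the measured TCP pose, the force and the opening at its end, in the units of the state.
- r.get_state(): the state, without advancing time (a new reading comes with each control period).
- r.snapshot(name): name is "scene" or "top" or "wrist"; returns a dict with "image" (384x512x3 uint8, red, green, blue), "mtx" (3x3 intrinsics, pixels), "R" (3x3) and "t" (3): a world point X has camera coordinates R X + t; the wrist camera has in their place "T_tool_cam" (4x4, takes a point from camera to tool coordinates, whose origin is the TCP and whose axes are the tool frame's). Camera axes: x right, y down, z forward; pixel columns grow to the right and rows downward; lengths in m; the calibration is good to about 2 mm. A picture is of the moment at which its call begins: read the wrist's pose just before it. There is no depth.
- r.finish_job(): hands the job in, once; it reports no verdict.
The state is a dict: "clock": time; "q": joint angles; "qd": joint speeds; "joint_torque": joint torques, N m; "tool_pos": TCP position; "eef_rot": TCP orientation; "contact_force": force on the tool from outside, world axes, zero at the start; "moment": the same for the moment, N m; "opening": opening from 0.0 (shut) to 1.0 (fully open).
Only numpy, scipy, OpenCV 4.12 (cv2) and the standard library are available. Lean on these libraries where they do the work, as an engineer would, in place of code of your own. Each camera call takes 0.05 s, during which the arm holds its last target. There are 200 camera calls.

## Working session

There is one attempt and no reset: what is moved stays moved. The work goes in short steps, Python scripts to look and compute and a shell command to move; the robot and the scene stay as the last step left them, time stands still between calls to the robot, and variables do not carry over. Pictures are saved under pics/ and viewed, about 8 in all and at most 12, crops included, and the job is handed in when it is done.

```bash
ls; mkdir -p pics; python3 - <<'E'
from plant import r
import cv2,pickle
d={}
for n in("scene","top"):
    s=r.snapshot(n);d[n]=s;cv2.imwrite(f"pics/{n}0.png",s["image"][:,:,::-1])
    print(n,s["mtx"].tolist(),s["R"].tolist(),s["t"].tolist())
pickle.dump(d,open("d0.pkl","wb"))
im=cv2.vconcat([cv2.resize(d["top"]["image"],None,fx=1.5,fy=1.5,interpolation=2)])
cv2.imwrite("pics/top_big.png",im[:,:,::-1])
print(r.get_state())
E
```

```text
pics
scene [[354.3392616717417, 0.0, 251.29474394045695], [0.0, 354.3392616717417, 191.55195551520427], [0.0, 0.0, 1.0]] [[0.7116764728649542, 0.7024865667041263, -0.005405697988846398], [0.4414355881020989, -0.45316989147524583, -0.7744492694923715], [-0.5464899079831683, 0.5487710570543629, -0.6326129206805575]] [-0.2957620251492579, -0.16655922160577064, 1.3777227006380426]
top [[389.22402047236636, 0.0, 260.71177255770755], [0.0, 389.22402047236636, 189.47148977073454], [0.0, 0.0, 1.0]] [[0.009953069402803513, -0.9999038585153631, -0.009654539634354935], [-0.9976240665943434, -0.009271234762511278, -0.06826614063899784], [0.06817006792741231, 0.0103110587267629, -0.9976204307785128]] [-0.01285642042658739, 0.444945188695831, 1.0121394817330247]
{'clock': 0.1, 'q': array([-1.18223146,  0.68992205, -0.19450314,  1.56619133,  0.15728588,
        0.9025051 , -0.21511549]), 'qd': array([ 0.00087253, -0.00224561,  0.00031082, -0.00107536,  0.00163653,
        0.00269946,  0.00186724]), 'joint_torque': array([-1.57082606e-03, -5.28503716e+01, -1.27087064e+00, -1.53840047e+01,
       -5.24936768e-02,  1.90402876e-03,  4.38675443e-05]), 'tool_pos': array([0.21696492, 0.58556176, 0.24598908]), 'eef_rot': array([ 8.20773426e-01,  5.71253283e-01, -6.37453309e-04,  5.14182034e-04]), 'contact_force': array([ 0.00787166, -0.26686216, -0.65561131]), 'moment': array([-0.0164491 , -0.00642458,  0.03163873]), 'opening': 0.9990979735550093}
```

View pics/top_big.png

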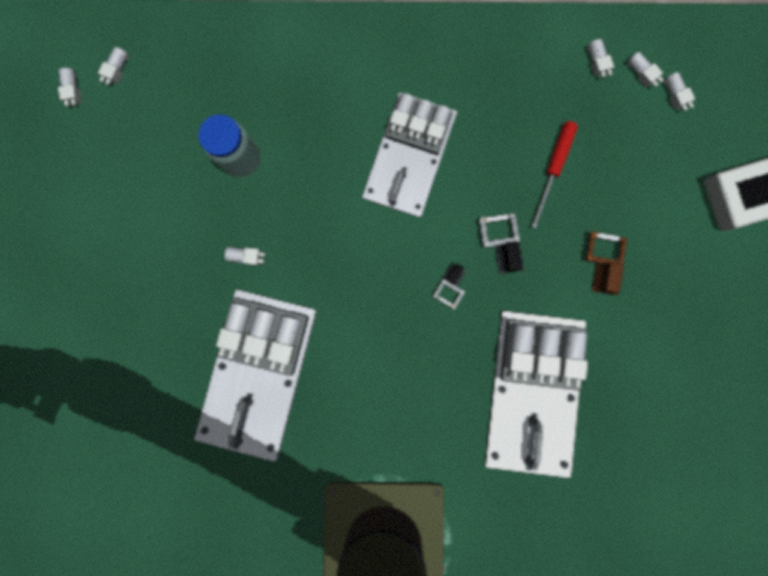

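View pics/scene0.png

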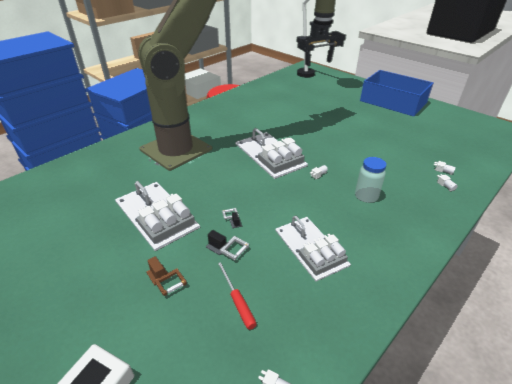

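```bash
cat > h.py <<'E'
import numpy as np,cv2,pickle
def ray(s,u,v,z):
    R,t=np.array(s["R"]),np.array(s["t"]);c=-R.T@t
    d=R.T@np.linalg.inv(s["mtx"])@[u,v,1.]
    return c+d*(z-c[2])/d[2]
def proj(s,X):
    p=s["mtx"]@(np.array(s["R"])@np.asarray(X,float)+s["t"]);return p[:2]/p[2]
E
python3 - <<'E'
from h import *
d=pickle.load(open("d0.pkl","rb"));s=d["top"]
for n,q in dict(A=[(195,440),(275,460),(315,309),(236,291)],B=[(487,467),(571,477),(586,321),(503,311)],C=[(363,197),(420,216),(457,109),(400,93)]).items():
    P=np.array([ray(s,u/1.5,v/1.5,.008)[:2] for u,v in q])
    print(n,P.round(3).tolist(),[round(float(np.linalg.norm(P[i]-P[i-1])),3) for i in range(4)])
for n,(u,v) in dict(grip=(510,256),h2=(455,272)).items(): print(n,ray(s,u/1.5,v/1.5,.03))
im=s["image"]
a=cv2.resize(im[130:200,280:380],None,fx=6,fy=6,interpolation=2)
cv2.imwrite("pics/c1.png",a[:,:,::-1])
E
```

```text
A [[0.17, 0.331], [0.137, 0.19], [0.4, 0.126], [0.431, 0.267]] [0.269, 0.144, 0.271, 0.144]
B [[0.13, -0.178], [0.115, -0.323], [0.384, -0.352], [0.4, -0.206]] [0.272, 0.146, 0.271, 0.147]
C [[0.602, 0.043], [0.568, -0.059], [0.764, -0.124], [0.793, -0.021]] [0.202, 0.108, 0.207, 0.107]
grip [ 0.495042   -0.21474768  0.03      ]
h2 [ 0.46628783 -0.11941845  0.03      ]
```

View pics/c1.png

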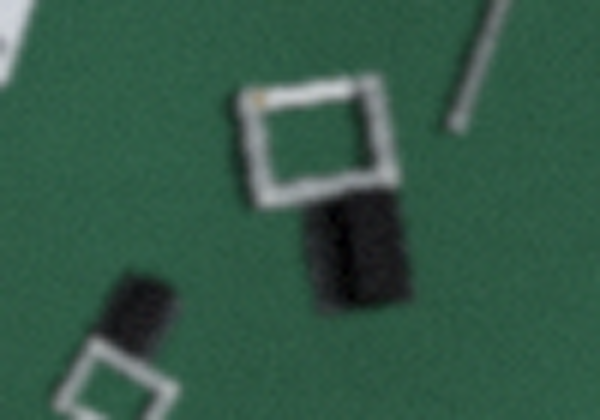

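The hook could be taken for three things: the large black one at (509,256), the small black one at (455,272) and the brown one at (607,270). I choose the large black one, with its hinge on the left and its mouth facing up (+x).

For the carrier, A (255,375) and B (535,395) are 271x146 mm. C at (410,155) is 205x108 mm, so C is the one meant.

I'll fly over C first.

```bash
cat >> h.py <<'E'
from scipy.spatial.transform import Rotation as Ro
def go(xyz,yaw,s=None):
    """yaw (deg) = heading of tool x, tool down -> turn, shift in tool axes"""
    from plant import r
    s=s or r.get_state();A=Ro.from_quat(s["eef_rot"])
    a=np.radians(yaw);T=Ro.from_matrix(np.array([[np.cos(a),np.sin(a),0],[np.sin(a),-np.cos(a),0],[0,0,-1]]))
    print("turn",(A.inv()*T).as_rotvec().round(4),"shift",A.inv().apply(np.array(xyz)-s["tool_pos"]).round(4),"t",s["clock"])
def wcam(name):
    from plant import r
    st=r.get_state();w=r.snapshot("wrist");cv2.imwrite(f"pics/{name}.png",cv2.resize(w["image"],None,fx=1.5,fy=1.5,interpolation=2)[:,:,::-1])
    M=np.eye(4);M[:3,:3]=Ro.from_quat(st["eef_rot"]).as_matrix();M[:3,3]=st["tool_pos"]
    C=np.linalg.inv(M@w["T_tool_cam"]);w["R"],w["t"]=C[:3,:3],C[:3,3]
    pickle.dump(w,open(name+".pkl","wb"));return w
E
python3 -m pendant '[[[0,0,0],[-0.403,0.515,0],0.7],[[0,0,0],[-0.403,0.515,0],0.7],[[0,0,0],[-0.403,0.515,0],0.7],[[0,0,0],[-0.403,0.515,0],0.7],[[0,0,0],[-0.403,0.515,0],0.7],[[0,0,0],[-0.403,0.515,0],0.7],[[0,0,0],[-0.403,0.515,0],0.7],[[0,0,0],[-0.403,0.515,0],0.7],[[0,0,0],[-0.403,0.515,0],0.7],[[0,0,0],[-0.403,0.515,0],0.7]]' 30
python3 -c "
from h import *
go([.56,.03,.25],69.7)"
```

```text
clock: 1.1
tool_pos: [0.4799, 0.1584, 0.2466]
eef_rot: [0.821, 0.571, -0.0, -0.0]
contact_force: [1.2, 0.1, -0.4]
opening: 0.705
turn [-0.0003  0.0002 -0.0003] shift [-0.0926  0.1197 -0.0035] t 1.1
```

```bash
python3 -m pendant '[[[0,0,0],[-0.093,0.120,0],0.7],[[0,0,0],[-0.093,0.120,0],0.7],[[0,0,0],[-0.093,0.120,0],0.7],[[0,0,0],[-0.093,0.120,0],0.7],[[0,0,0],[-0.093,0.120,0],0.7],[[0,0,0],[-0.093,0.120,0],0.7]]'
python3 -c "
from h import *
w=wcam('w1');print(w['T_tool_cam'].round(3));go([.50,-.2,.25],98.5)"
```

```text
clock: 1.7
tool_pos: [0.5587, 0.033, 0.2465]
eef_rot: [0.82, 0.572, -0.0, -0.001]
contact_force: [-0.0, 0.1, 0.6]
opening: 0.7
[[ 1.     0.     0.    -0.001]
 [-0.     0.966  0.258 -0.066]
 [-0.    -0.258  0.966 -0.138]
 [ 0.     0.     0.     1.   ]]
turn [-0.0011 -0.001  -0.5001] shift [-0.2394  0.0254 -0.0036] t 1.75
```

View pics/w1.png

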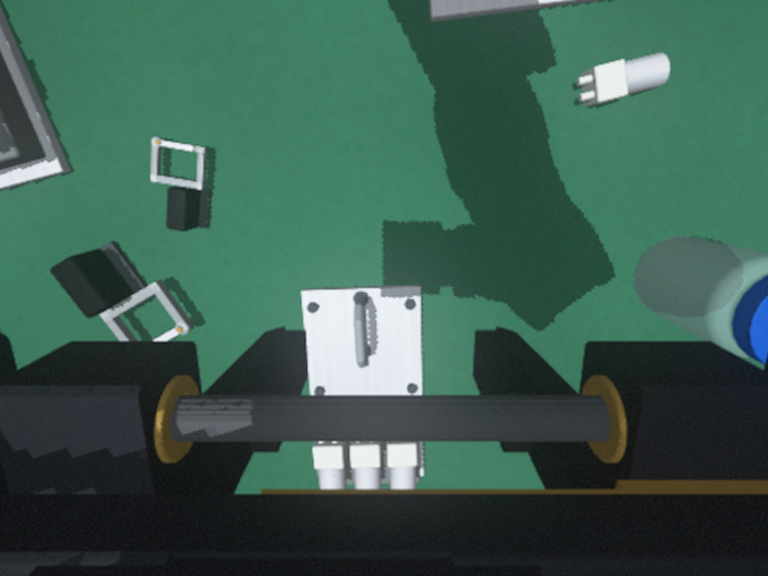

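```bash
python3 - <<'E'
from h import *
w=pickle.load(open("w1.pkl","rb"))
for u,v in [(302,290),(420,288),(312,307),(410,304),(319,391),(412,388)]: print(ray(w,u/1.5,v/1.5,.008).round(4))
# grip top corners of the hook, z .046
for u,v in [(52,270),(108,246),(145,287),(93,315)]: print("g",ray(w,u/1.5,v/1.5,.046).round(4))
go([.62,-.2,.22],98.5)
E
```

```text
[ 0.5703 -0.0575  0.008 ]
[0.6059 0.0447 0.008 ]
[ 0.5886 -0.0553  0.008 ]
[0.6172 0.0309 0.008 ]
[ 0.6707 -0.0825  0.008 ]
[0.6991 0.004  0.008 ]
g [ 0.4771 -0.2304  0.046 ]
g [ 0.4754 -0.1777  0.046 ]
g [ 0.5159 -0.1663  0.046 ]
g [ 0.5225 -0.2189  0.046 ]
turn [-0.0011 -0.001  -0.5001] shift [-0.1981  0.1381  0.0263] t 1.75
```

```bash
python3 -m pendant '[[[0,0,-0.1],[-0.2,0.14,0.0],0.7],[[0,0,-0.2],[-0.2,0.14,0.026],0.7],[[0,0,-0.3],[-0.2,0.14,0.026],0.7],[[0,0,-0.4],[-0.2,0.14,0.026],0.7],[[0,0,-0.5],[-0.2,0.14,0.026],0.7],[[0,0,-0.5],[-0.2,0.14,0.026],0.7],[[0,0,-0.5],[-0.2,0.14,0.026],0.7],[[0,0,-0.5],[-0.2,0.14,0.026],0.7]]'
python3 -c "
from h import *
w=wcam('w2')"
```

```text
clock: 2.55
tool_pos: [0.6216, -0.2013, 0.221]
eef_rot: [0.653, 0.758, 0.001, -0.001]
contact_force: [0.5, 0.3, 0.5]
opening: 0.701
```

View pics/w2.png

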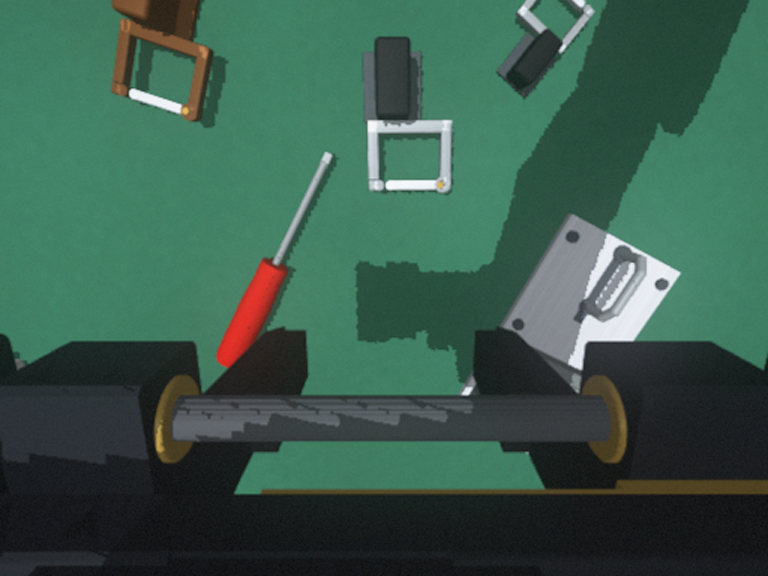

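```bash
python3 - <<'E'
from h import *
w=pickle.load(open("w2.pkl","rb"))
f=lambda u,v,z:ray(w,u/1.5,v/1.5,z)[:2]
for n,u,v,z in [("nose",377,185,.022),("pin",441,185,.022),("s1",368,120,.022),("s2",452,120,.022)]: print(n,f(u,v,z).round(4))
G=np.array([f(u,v,.046) for u,v in [(375,37),(410,37),(410,119),(377,119)]]);print(G.round(4),G.mean(0).round(4))
# 2-point fit nose,pin
n,p=f(377,185,.022),f(441,185,.022);d=p-n;yaw=np.arctan2(-d[0],d[1]);print("len",np.linalg.norm(d),"yaw",np.degrees(yaw))
c,s=np.cos(yaw),np.sin(yaw);R=np.array([[c,-s],[s,c]])
print("origin", (n+p)/2-R@[.072,.0125])
go([.5,-.2,.12],98.5)
E
```

```text
nose [ 0.5705 -0.2191]
pin [ 0.5632 -0.1704]
s1 [ 0.5249 -0.2324]
s2 [ 0.5156 -0.1707]
[[ 0.4756 -0.2333]
 [ 0.4721 -0.2106]
 [ 0.5222 -0.2024]
 [ 0.5255 -0.2249]] [ 0.4988 -0.2178]
len 0.04931023905211528 yaw 8.557062669724099
origin [ 0.49748162 -0.21781746]
turn [ 0.0005 -0.0016  0.001 ] shift [ 0.0192 -0.1202  0.1011] t 2.6
```

```bash
python3 -m pendant '[[[0,0,0],[0.002,-0.05,0.02],0.7],[[0,0,0],[0.002,-0.09,0.05],0.7],[[0,0,0],[0.002,-0.125,0.08],0.7],[[0,0,0],[0.002,-0.125,0.12],0.7],[[0,0,0],[0.002,-0.125,0.15],0.7],[[0,0,0],[0.002,-0.125,0.175],0.7],[[0,0,0],[0.002,-0.125,0.19],0.7],[[0,0,0],[0.002,-0.125,0.2],0.7],[[0,0,0],[0.002,-0.125,0.2],0.7]]' 30
python3 -c "
from h import *
go([.498,-.2178,.021],98.5)"
```

```text
clock: 3.5
tool_pos: [0.4974, -0.2191, 0.0202]
eef_rot: [0.653, 0.757, 0.0, -0.001]
contact_force: [0.3, -0.7, -0.1]
opening: 0.705
turn [-0.0009 -0.0011 -0.0007] shift [ 0.0012  0.0008 -0.0008] t 3.5
```

```bash
python3 -m pendant '[[[0,0,0],[0.001,0.001,0],0.4],[[0,0,0],[0.001,0.001,0],0.3],[[0,0,0],[0.001,0.001,0],0.2],[[0,0,0],[0.001,0.001,0],0.1],[[0,0,0],[0.001,0.001,0],0.1],[[0,0,0],[0.001,0.001,0],0.1],[[0,0,0],[0.001,0.001,0],0.1]]' 45
python3 -m pendant '[[[0,0,0],[0,0,-0.01],0.1],[[0,0,0],[0,0,-0.03],0.1],[[0,0,0],[0,0,-0.06],0.1],[[0,0,0],[0,0,-0.10],0.1],[[0,0,0],[0,0,-0.10],0.1],[[0,0,0],[0,0,-0.10],0.1]]'
python3 -c "
from h import *
w=wcam('w3');print(r.get_state()) if 0 else None"
```

```text
clock: 4.2
tool_pos: [0.4984, -0.2194, 0.021]
eef_rot: [0.654, 0.757, 0.0, 0.0]
contact_force: [-0.7, 1.0, 5.8]
opening: 0.265
clock: 4.8
tool_pos: [0.498, -0.2203, 0.1212]
eef_rot: [0.654, 0.756, -0.0, 0.0]
contact_force: [-0.6, -0.3, -3.3]
opening: 0.268
```

View pics/w3.png

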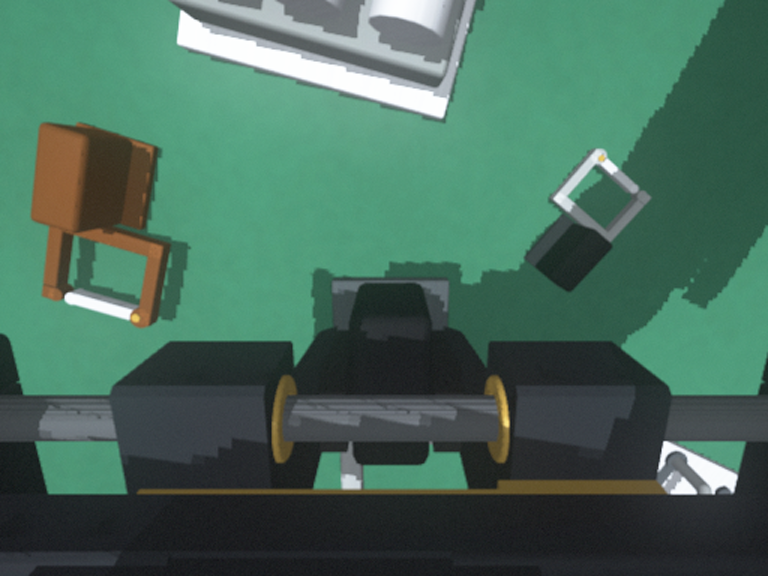

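```bash
python3 - <<'E'
from h import *
w=pickle.load(open("w3.pkl","rb"));T=np.linalg.inv(w["T_tool_cam"])
def pt(X): p=w["mtx"]@(T@[*X,1])[:3]; return (1.5*p[:2]/p[2]).round(1)
for n,X in dict(footL=(-.022,-.025,.015),footR=(.022,-.025,.015),gripL=(-.012,-.025,-.025),gripR=(.012,-.025,-.025)).items(): print(n,pt(X))
print(w["mtx"][0,0]); go([.672,-.035,.125],71.3)
E
```

```text
footL [332.3 282.7]
footR [450.7 282.7]
gripL [349.4 319.7]
gripR [434.7 319.8]
284.9876552130355
turn [-1.600e-03  2.000e-04  4.711e-01] shift [ 0.1578  0.1996 -0.0051] t 4.85
```

```bash
python3 -m pendant '[[[0,0,0.1],[0.03,0.04,-0.005],0.1],[[0,0,0.2],[0.06,0.08,-0.005],0.1],[[0,0,0.3],[0.09,0.12,-0.005],0.1],[[0,0,0.4],[0.12,0.16,-0.005],0.1],[[0,0,0.471],[0.158,0.2,-0.005],0.1],[[0,0,0.471],[0.158,0.2,-0.005],0.1],[[0,0,0.471],[0.158,0.2,-0.005],0.1],[[0,0,0.471],[0.158,0.2,-0.005],0.1]]'
python3 -c "
from h import *
w=wcam('w4')"
```

```text
clock: 5.65
tool_pos: [0.6712, -0.0361, 0.1237]
eef_rot: [0.813, 0.583, -0.003, -0.0]
contact_force: [-0.4, -0.7, -3.4]
opening: 0.268
```

View pics/w4.png

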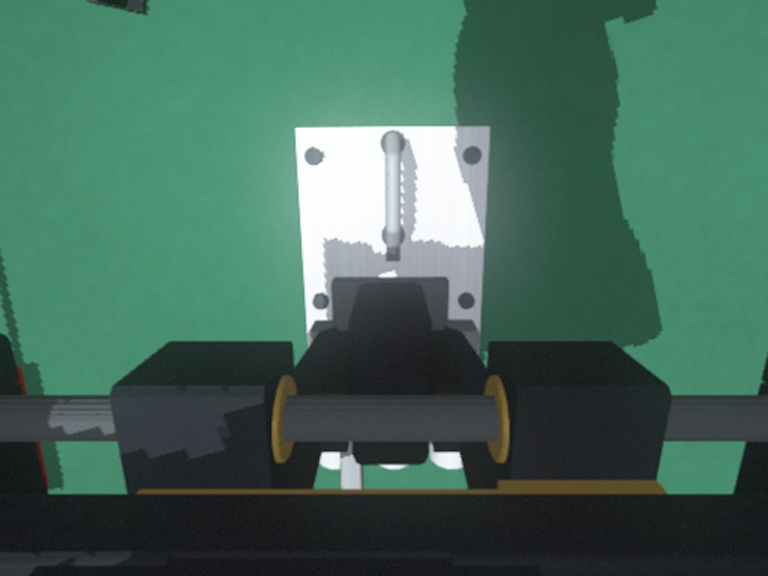

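```bash
python3 - <<'E'
from h import *
w=pickle.load(open("w4.pkl","rb"))
f=lambda u,v,z:ray(w,u/1.5,v/1.5,z)[:2]
c=[f(296,128,.008),f(490,126,.008)];d=c[1]-c[0]
print("edge",c,"mid",(c[0]+c[1])/2,"yaw",np.degrees(np.arctan2(-d[0],d[1])),np.linalg.norm(d))
a,b=(f(314,156,.008)+f(472,155,.008))/2,(f(320,301,.008)+f(466,300,.008))/2;e=b-a
print("screws",a,b,"yaw",np.degrees(np.arctan2(e[1],e[0])))
n,m=f(392.5,143,.012),f(392.5,236,.012);e=m-n;print("nuts",n,m,np.linalg.norm(e),np.degrees(np.arctan2(e[1],e[0])))
u=np.array([np.cos(np.radians(-18.5)),np.sin(np.radians(-18.5))])
print("leg x in carrier",(n-(c[0]+c[1])/2)@u-.014)
go([n[0],n[1],.1237],71.5)
im=w["image"][75:175,220:300];cv2.imwrite("pics/c4.png",cv2.resize(im,None,fx=7,fy=6,interpolation=2)[:,:,::-1])
E
```

```text
edge [array([ 0.57071071, -0.05892763]), array([0.60459172, 0.04462872])] mid [ 0.58765122 -0.00714946] yaw -18.116778648250648 0.10895797659540246
screws [ 0.60221975 -0.01200715] [ 0.68430895 -0.03955634] yaw -18.551787350734937
nuts [ 0.59590747 -0.01015872] [ 0.64536756 -0.02677291] 0.0521759627497689 -18.567761945719102
leg x in carrier -0.005215539963526174
turn [-0.003   0.0035 -0.0047] shift [ 0.0011 -0.08    0.0007] t 5.7
```

View pics/c4.png

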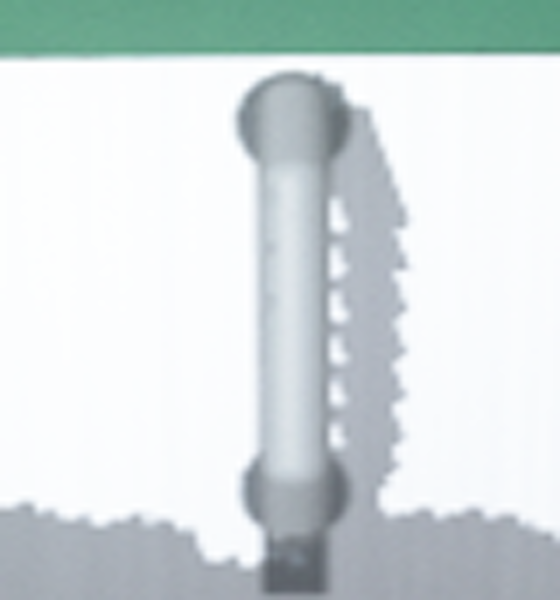

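```bash
python3 - <<'E'
from h import *
go([.5020,.0212,.0300],71.5)
E
```

```text
turn [-0.003   0.0035 -0.0047] shift [ 0.0009 -0.1787  0.0947] t 5.7
```

```bash
python3 -m pendant '[[[-0.003,0.0035,-0.005],[0.001,-0.04,0],0.1],[[-0.003,0.0035,-0.005],[0.001,-0.08,0],0.1],[[-0.003,0.0035,-0.005],[0.001,-0.12,0],0.1],[[-0.003,0.0035,-0.005],[0.001,-0.16,0],0.1],[[-0.003,0.0035,-0.005],[0.001,-0.179,0],0.1],[[-0.003,0.0035,-0.005],[0.001,-0.179,0.03],0.1],[[-0.003,0.0035,-0.005],[0.001,-0.179,0.06],0.1],[[-0.003,0.0035,-0.005],[0.001,-0.179,0.085],0.1],[[-0.003,0.0035,-0.005],[0.001,-0.179,0.095],0.1],[[-0.003,0.0035,-0.005],[0.001,-0.179,0.095],0.1]]'
python3 -c "
from h import *
from plant import r
go([.5020,.0212,.0215],71.5);s=r.snapshot('scene');im=s['image'][120:240,200:360];cv2.imwrite('pics/s5.png',cv2.resize(im,None,fx=5,fy=5,interpolation=2)[:,:,::-1])"
```

```text
clock: 6.7
tool_pos: [0.5031, 0.0225, 0.0299]
eef_rot: [0.811, 0.584, 0.001, -0.0]
contact_force: [0.4, 0.7, -2.4]
opening: 0.269
turn [ 0.001  -0.0018  0.0005] shift [-0.0016 -0.0006  0.0084] t 6.7
```

```bash
python3 -m pendant '[[[0,0,0],[-0.0015,0,0.005],0.1],[[0,0,0],[-0.0015,0,0.0085],0.1],[[0,0,0],[-0.0015,0,0.0085],0.1],[[0,0,0],[-0.0015,0,0.0085],0.1]]'
python3 -c "
from h import *
go([.5020,.0212,.0215],71.5)
w=wcam('w5')"
```

```text
clock: 7.15
tool_pos: [0.5037, 0.0225, 0.0225]
eef_rot: [0.811, 0.585, 0.003, 0.0]
contact_force: [0.0, -0.3, -3.6]
opening: 0.266
turn [ 0.0035 -0.0038  0.002 ] shift [-0.0017 -0.0013  0.001 ] t 7.15
```

```bash
python3 -m pendant '[[[0,0,0],[0,0,0],0.1],[[0,0,0],[0,0,0],0.1]]'
python3 -c "
from h import *
go([.5020,.0212,.0215],71.5)"; python3 -m pendant '[[[0,0,0],[0,0,0],0.1]]'
python3 -c "
from h import *
go([.5020,.0212,.0215],71.5)"
```

```text
clock: 7.4
tool_pos: [0.5036, 0.0225, 0.0223]
eef_rot: [0.811, 0.585, 0.002, 0.0]
contact_force: [-0.3, 0.2, -3.6]
opening: 0.266
turn [ 0.0032 -0.0037  0.0022] shift [-0.0018 -0.0011  0.0008] t 7.4
clock: 7.5
tool_pos: [0.5036, 0.0225, 0.0223]
eef_rot: [0.811, 0.585, 0.002, 0.0]
contact_force: [-1.1, -0.1, -2.5]
opening: 0.269
turn [ 0.0031 -0.0037  0.0022] shift [-0.0018 -0.0011  0.0008] t 7.5
```

```bash
python3 - <<'E'
from h import *
from plant import r
s=r.snapshot('scene');pickle.dump(s,open('s5.pkl','wb'));u,v=proj(s,[.58,0,.02]).astype(int);print(u,v)
im=s['image'][v-50:v+50,u-65:u+65];cv2.imwrite('pics/s6.png',cv2.resize(im,None,fx=6,fy=6,interpolation=2)[:,:,::-1])
E
```

```text
290 216
```

View pics/s6.png

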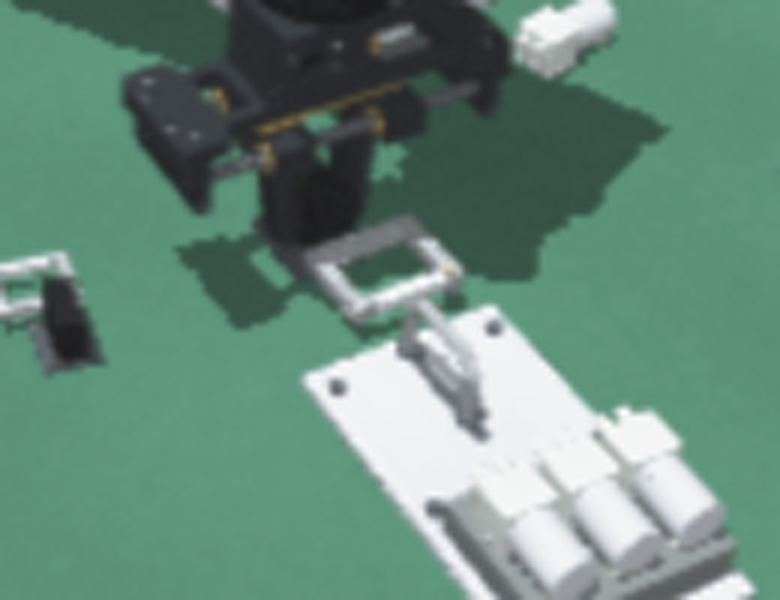

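```bash
python3 -m pendant '[[[0.003,-0.004,0.002],[-0.002,0.003,0],0.1],[[0.003,-0.004,0.002],[-0.002,0.006,0],0.1],[[0.003,-0.004,0.002],[-0.002,0.009,0],0.1],[[0.003,-0.004,0.002],[-0.002,0.012,0],0.1],[[0.003,-0.004,0.002],[-0.002,0.012,0],0.1]]'
cat >> h.py <<'E'
def leg(L=(.5959,-.0102),yaw=-18.5,off=-.001):
    """leg position in the handle frame (mm) from the measured tool pose"""
    from plant import r
    s=r.get_state();X=Ro.from_quat(s["eef_rot"]).as_matrix();hx,hy=X[:2,1],X[:2,0]
    d=np.array(L)-s["tool_pos"][:2]-off*hx
    F=s["contact_force"];print("leg x,y mm",(d@hx*1e3).round(1),(d@hy*1e3).round(1),"F along,side,z",(F[:2]@hx).round(1),(F[:2]@hy).round(1),F[2].round(1),"z",s["tool_pos"][2].round(4),"yaw",np.degrees(np.arctan2(hy[1],hy[0])).round(2),"t",s["clock"])
    go([s["tool_pos"][0],s["tool_pos"][1],.0215],71.5,s)
E
python3 -c "
from h import *
leg()"
```

```text
clock: 8.05
tool_pos: [0.5151, 0.0165, 0.0223]
eef_rot: [0.812, 0.584, 0.0, 0.0]
contact_force: [-0.9, 0.6, -2.8]
opening: 0.268
leg x,y mm 86.1 0.3 F along,side,z -1.1 0.3 -2.8 z 0.0223 yaw 71.47 t 8.05
turn [ 0.001   0.     -0.0005] shift [ 0.     -0.      0.0008] t 8.05
```

```bash
python3 -m pendant '[[[0,0,0],[0,0.002,0],0.1],[[0,0,0],[0,0.004,0],0.1],[[0,0,0],[0,0.005,0],0.1],[[0,0,0],[0,0.006,0],0.1],[[0,0,0],[0,0.007,0],0.1],[[0,0,0],[0,0.007,0],0.1]]'
python3 -c "
from h import *
leg()"
python3 -m pendant '[[[0,0,0],[0,0.001,0],0.1],[[0,0,0],[0,0.002,0],0.1],[[0,0,0],[0,0.003,0],0.1],[[0,0,0],[0,0.003,0],0.1]]'
python3 -c "
from h import *
leg()"
```

```text
clock: 8.65
tool_pos: [0.5208, 0.0146, 0.0222]
eef_rot: [0.812, 0.584, -0.0, -0.0]
contact_force: [-1.1, -0.3, -3.0]
opening: 0.272
leg x,y mm 80.1 0.3 F along,side,z -0.9 -0.6 -3.0 z 0.0222 yaw 71.51 t 8.65
turn [-0.0004  0.0005  0.0002] shift [0.     0.     0.0007] t 8.65
clock: 9.05
tool_pos: [0.5232, 0.0138, 0.0221]
eef_rot: [0.811, 0.584, -0.001, -0.0]
contact_force: [-3.5, 1.9, -3.2]
opening: 0.271
leg x,y mm 77.6 0.3 F along,side,z -3.9 0.7 -3.2 z 0.0221 yaw 71.52 t 9.05
turn [-0.0013  0.0007  0.0004] shift [0.     0.     0.0006] t 9.05
```

```bash
python3 -m pendant '[[[0,0,0],[0,0.001,0],0.1],[[0,0,0],[0,0.002,0],0.1],[[0,0,0],[0,0.002,0],0.1]]'
python3 -c "
from h import *
leg()"
python3 -m pendant '[[[0,0,0],[0,0.001,0],0.1],[[0,0,0],[0,0.002,0],0.1],[[0,0,0],[0,0.003,0],0.1],[[0,0,0],[0,0.003,0],0.1]]'
python3 -c "
from h import *
leg()"
```

```text
clock: 9.35
tool_pos: [0.5255, 0.013, 0.0221]
eef_rot: [0.812, 0.584, -0.0, -0.0]
contact_force: [-3.8, 1.0, -2.5]
opening: 0.268
leg x,y mm 75.1 0.3 F along,side,z -4.0 -0.2 -2.5 z 0.0221 yaw 71.51 t 9.35
turn [-0.0004  0.0005  0.0002] shift [0.     0.     0.0006] t 9.35
clock: 9.75
tool_pos: [0.5284, 0.0119, 0.0222]
eef_rot: [0.812, 0.584, -0.0, 0.0]
contact_force: [-4.5, 1.4, -3.0]
opening: 0.269
leg x,y mm 72.0 0.5 F along,side,z -4.7 -0.1 -3.0 z 0.0222 yaw 71.5 t 9.75
turn [-0.0003  0.0007 -0.0001] shift [0.     0.     0.0007] t 9.75
```

```bash
python3 -m pendant '[[[0,0,0],[0,0.0015,0],0.1],[[0,0,0],[0,0.003,0],0.1],[[0,0,0],[0,0.0045,0],0.1],[[0,0,0],[0,0.006,0],0.1],[[0,0,0],[0,0.006,0],0.1]]'
python3 -c "
from h import *
leg()"
python3 -m pendant '[[[0,0,0],[0,0.0015,0],0.1],[[0,0,0],[0,0.003,0],0.1],[[0,0,0],[0,0.0045,0],0.1],[[0,0,0],[0,0.005,0],0.1],[[0,0,0],[0,0.005,0],0.1]]'
python3 -c "
from h import *
leg()"
```

```text
clock: 10.25
tool_pos: [0.5333, 0.0096, 0.0221]
eef_rot: [0.812, 0.584, -0.001, -0.0]
contact_force: [-5.4, 1.8, -1.9]
opening: 0.271
leg x,y mm 66.6 1.2 F along,side,z -5.7 -0.0 -1.9 z 0.0221 yaw 71.47 t 10.25
turn [-0.0018  0.0018 -0.0005] shift [0.     0.     0.0006] t 10.25
clock: 10.75
tool_pos: [0.5373, 0.0083, 0.0219]
eef_rot: [0.812, 0.584, -0.002, -0.001]
contact_force: [-6.6, 1.8, -1.9]
opening: 0.267
leg x,y mm 62.4 1.0 F along,side,z -6.9 -0.4 -1.9 z 0.0219 yaw 71.5 t 10.75
turn [-0.003   0.002  -0.0001] shift [0.     0.     0.0004] t 10.75
```

```bash
python3 -m pendant '[[[0.002,-0.002,0],[0.001,0,0],0.1],[[0.002,-0.002,0],[0.002,0,0],0.1],[[0.002,-0.002,0],[0.003,0,0],0.1],[[0.002,-0.002,0],[0.004,0,0],0.1],[[0.002,-0.002,0],[0.004,0,0],0.1]]'
python3 -c "
from h import *
leg()"
```

```text
clock: 11.25
tool_pos: [0.5397, 0.0127, 0.022]
eef_rot: [0.811, 0.584, -0.002, -0.001]
contact_force: [-3.8, 2.5, -2.9]
opening: 0.271
leg x,y mm 61.6 -3.9 F along,side,z -4.4 1.2 -2.9 z 0.022 yaw 71.53 t 11.25
turn [-0.0032  0.0025  0.0005] shift [0.     0.     0.0005] t 11.25
```

```bash
python3 -m pendant '[[[0,0,0],[0,0.002,0],0.1],[[0,0,0],[0,0.004,0],0.1],[[0,0,0],[0,0.006,0],0.1],[[0,0,0],[0,0.007,0],0.1],[[0,0,0],[0,0.007,0],0.1]]'
python3 -c "
from h import *
leg()"
python3 -m pendant '[[[0,0,0],[0,0.001,0],0.1],[[0,0,0],[0,0.002,0],0.1],[[0,0,0],[0,0.003,0],0.1],[[0,0,0],[0,0.004,0],0.1],[[0,0,0],[0,0.004,0],0.1]]'
python3 -c "
from h import *
leg()"
```

```text
clock: 11.75
tool_pos: [0.5487, 0.009, 0.0225]
eef_rot: [0.812, 0.584, -0.0, 0.001]
contact_force: [-0.0, 0.2, -3.3]
opening: 0.269
leg x,y mm 51.8 -3.2 F along,side,z -0.1 0.2 -3.3 z 0.0225 yaw 71.42 t 11.75
turn [ 0.0014  0.0022 -0.0014] shift [ 0.    -0.     0.001] t 11.75
clock: 12.25
tool_pos: [0.5509, 0.0087, 0.0222]
eef_rot: [0.812, 0.584, -0.001, 0.0]
contact_force: [-0.3, 0.1, -2.9]
opening: 0.266
leg x,y mm 49.7 -3.7 F along,side,z -0.3 0.0 -2.9 z 0.0222 yaw 71.5 t 12.25
turn [-0.0016  0.0023 -0.0001] shift [0.     0.     0.0007] t 12.25
```

```bash
python3 -m pendant '[[[0.001,-0.002,0],[-0.001,-0.001,0],0.1],[[0.001,-0.002,0],[-0.0025,-0.003,0],0.1],[[0.001,-0.002,0],[-0.0025,-0.006,0],0.1],[[0.001,-0.002,0],[-0.0025,-0.009,0],0.1],[[0.001,-0.002,0],[-0.0025,-0.011,0],0.1],[[0.001,-0.002,0],[-0.0025,-0.011,0],0.1]]'
python3 -c "
from h import *
leg()"
python3 -m pendant '[[[0,0,0],[0,-0.001,0],0.1],[[0,0,0],[0,-0.002,0],0.1],[[0,0,0],[0,-0.002,0],0.1]]'
python3 -c "
from h import *
leg()"
```

```text
clock: 12.85
tool_pos: [0.5389, 0.0102, 0.0222]
eef_rot: [0.811, 0.584, -0.003, -0.0]
contact_force: [0.3, 0.2, -3.6]
opening: 0.267
leg x,y mm 61.5 -1.4 F along,side,z 0.3 0.2 -3.6 z 0.0222 yaw 71.54 t 12.85
turn [-0.0036  0.0045  0.0006] shift [0.     0.     0.0007] t 12.85
clock: 13.15
tool_pos: [0.5374, 0.0106, 0.0222]
eef_rot: [0.812, 0.584, -0.003, 0.0]
contact_force: [0.4, 0.2, -3.5]
opening: 0.267
leg x,y mm 63.1 -1.2 F along,side,z 0.3 0.3 -3.5 z 0.0222 yaw 71.51 t 13.15
turn [-0.0031  0.0045  0.0002] shift [0.     0.     0.0007] t 13.15
```

```bash
python3 -m pendant '[[[0.003,-0.004,0],[0,-0.0005,0],0.1],[[0.003,-0.004,0],[0,-0.001,0],0.1],[[0.003,-0.004,0],[0,-0.001,0],0.1]]'
python3 -c "
from h import *
leg()"
python3 -m pendant '[[[0,0,0],[0,-0.0005,0],0.1],[[0,0,0],[0,-0.001,0],0.1],[[0,0,0],[0,-0.001,0],0.1]]'
python3 -c "
from h import *
leg()"
```

```text
clock: 13.45
tool_pos: [0.5366, 0.011, 0.0222]
eef_rot: [0.811, 0.584, -0.005, 0.0]
contact_force: [0.6, 0.5, -3.8]
opening: 0.267
leg x,y mm 64.0 -1.3 F along,side,z 0.4 0.6 -3.8 z 0.0222 yaw 71.52 t 13.45
turn [-0.006   0.0084  0.0002] shift [0.     0.     0.0007] t 13.45
clock: 13.75
tool_pos: [0.5355, 0.0112, 0.0223]
eef_rot: [0.812, 0.584, -0.005, -0.0]
contact_force: [-0.1, 0.9, -3.1]
opening: 0.271
leg x,y mm 65.0 -1.2 F along,side,z -0.4 0.8 -3.1 z 0.0223 yaw 71.51 t 13.75
turn [-0.0061  0.0085  0.0001] shift [0.     0.     0.0008] t 13.75
```

```bash
python3 -m pendant '[[[-0.006,0.008,0],[0,0,0],0.1],[[-0.006,0.008,0],[0,-0.0005,0],0.1],[[-0.006,0.008,0],[0,-0.001,0],0.1],[[-0.006,0.008,0],[0,-0.001,0],0.1]]'
python3 -c "
from h import *
leg()"
python3 -m pendant '[[[0,0,0],[0,-0.0005,0],0.1],[[0,0,0],[0,-0.001,0],0.1],[[0,0,0],[0,-0.001,0],0.1]]'
python3 -c "
from h import *
leg()"
```

```text
clock: 14.15
tool_pos: [0.5353, 0.0112, 0.0223]
eef_rot: [0.812, 0.584, 0.0, 0.001]
contact_force: [1.1, -0.7, -3.7]
opening: 0.268
leg x,y mm 65.3 -1.0 F along,side,z 1.2 -0.3 -3.7 z 0.0223 yaw 71.48 t 14.15
turn [ 0.0012  0.0003 -0.0004] shift [ 0.     -0.      0.0008] t 14.15
clock: 14.45
tool_pos: [0.5352, 0.0113, 0.0224]
eef_rot: [0.812, 0.584, 0.001, 0.001]
contact_force: [4.2, -2.8, -5.1]
opening: 0.269
leg x,y mm 65.4 -1.1 F along,side,z 4.8 -1.3 -5.1 z 0.0224 yaw 71.46 t 14.45
turn [ 0.0027 -0.0001 -0.0007] shift [-0.     -0.      0.0009] t 14.45
```

```bash
python3 -m pendant '[[[0,0,0],[0,-0.0005,0],0.1],[[0,0,0],[0,-0.001,0],0.1],[[0,0,0],[0,-0.001,0],0.1],[[0,0,0],[0,-0.001,0],0.1]]'
python3 - <<'E'
from h import *
leg()
from plant import r
s=r.snapshot('scene')
im=s['image'][166:266,225:355];cv2.imwrite('pics/s7.png',cv2.resize(im,None,fx=6,fy=6,interpolation=2)[:,:,::-1])
E
```

```text
clock: 14.85
tool_pos: [0.5351, 0.0114, 0.0225]
eef_rot: [0.812, 0.584, 0.001, 0.002]
contact_force: [5.9, -2.5, -5.5]
opening: 0.267
leg x,y mm 65.5 -1.1 F along,side,z 6.4 -0.5 -5.5 z 0.0225 yaw 71.44 t 14.85
turn [ 0.0042 -0.0005 -0.0011] shift [-0.    -0.     0.001] t 14.85
```

View pics/s7.png

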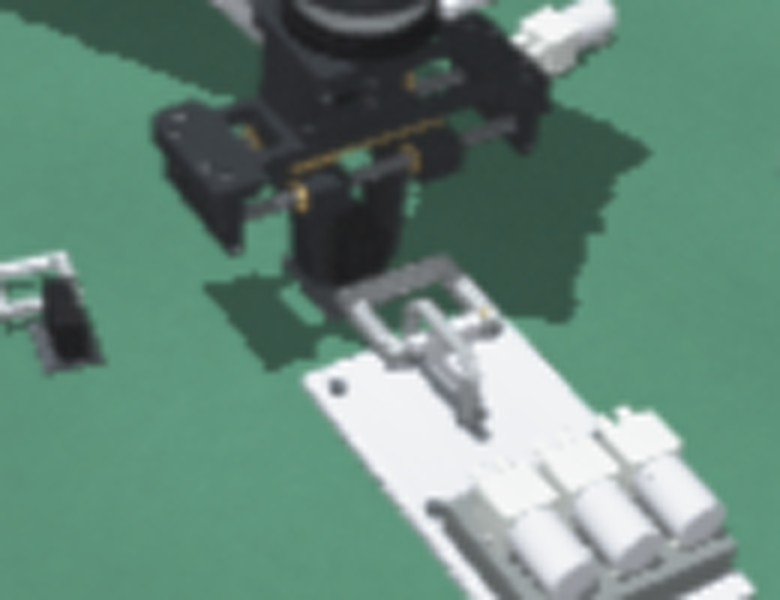

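```bash
python3 -m pendant '[[[0,0,0],[0,-0.0005,0],0.1],[[0,0,0],[0,-0.001,0],0.1],[[0,0,0],[0,-0.001,0],0.1],[[0,0,0],[0,-0.001,0],0.1]]'
python3 -c "
from h import *
leg()"
python3 -m pendant '[[[0.004,0,-0.001],[0,0.003,0],0.1],[[0.004,0,-0.001],[0,0.006,0],0.1],[[0.004,0,-0.001],[0,0.006,0],0.1],[[0.004,0,-0.001],[0,0.006,0.0005],0.1],[[0.004,0,-0.001],[0,0.006,0.001],0.1],[[0.004,0,-0.001],[0,0.006,0.001],0.1]]'
python3 -c "
from h import *
leg()"
```

```text
clock: 15.3
tool_pos: [0.535, 0.0115, 0.0225]
eef_rot: [0.812, 0.584, 0.002, 0.002]
contact_force: [7.1, -3.9, -6.9]
opening: 0.266
leg x,y mm 65.6 -1.1 F along,side,z 8.0 -1.4 -6.9 z 0.0225 yaw 71.41 t 15.3
turn [ 0.0058 -0.0009 -0.0016] shift [-0.    -0.     0.001] t 15.3
clock: 15.9
tool_pos: [0.5369, 0.0108, 0.0212]
eef_rot: [0.811, 0.585, -0.002, -0.002]
contact_force: [0.0, -0.1, -3.1]
opening: 0.272
leg x,y mm 63.6 -1.3 F along,side,z 0.1 -0.1 -3.1 z 0.0212 yaw 71.59 t 15.9
turn [-0.005   0.0007  0.0016] shift [-0.     -0.     -0.0003] t 15.9
```

```bash
python3 -m pendant '[[[-0.005,0,0.001],[0,0,0],0.1],[[-0.005,0,0.001],[0,0,0.0005],0.1],[[-0.005,0,0.001],[0,0,0.0005],0.1]]'
python3 -c "
from h import *
leg()"
python3 -m pendant '[[[0,0,0],[0,0,0.0005],0.1],[[0,0,0],[0,0,0.0005],0.1]]'
python3 -c "
from h import *
leg()"
```

```text
clock: 16.2
tool_pos: [0.5374, 0.0107, 0.0211]
eef_rot: [0.811, 0.584, 0.0, 0.001]
contact_force: [-1.7, -0.1, 1.7]
opening: 0.27
leg x,y mm 63.1 -1.3 F along,side,z -1.6 -0.6 1.7 z 0.0211 yaw 71.52 t 16.2
turn [0.001  0.0005 0.0003] shift [-0.      0.     -0.0004] t 16.2
clock: 16.4
tool_pos: [0.5374, 0.0107, 0.021]
eef_rot: [0.811, 0.584, 0.0, 0.001]
contact_force: [-2.2, 0.7, 7.2]
opening: 0.268
leg x,y mm 63.1 -1.3 F along,side,z -2.3 -0.0 7.2 z 0.021 yaw 71.51 t 16.4
turn [0.0011 0.0005 0.0003] shift [-0.      0.     -0.0005] t 16.4
```

On the bench. I'll back off slightly, release and go up.

```bash
python3 -m pendant '[[[0,0,0],[0,0,-0.0005],0.1],[[0,0,0],[0,0,-0.0005],0.3],[[0,0,0],[0,0,-0.0005],0.45],[[0,0,0],[0,0,-0.0005],0.6],[[0,0,0],[0,0,-0.0005],0.6]]' 10
python3 -m pendant '[[[0,0,0],[0,0,-0.01],0.6],[[0,0,0],[0,0,-0.03],0.6],[[0,0,0],[0,0,-0.06],0.6],[[0,0,0],[0,0,-0.1],0.6],[[0,0,0],[0,0,-0.14],0.6],[[0,0,0],[0,0.04,-0.16],0.6],[[0,0,0],[0,0.08,-0.16],0.6],[[0,0,0],[0,0.12,-0.16],0.6],[[0,0,0],[0,0.12,-0.16],0.6]]'
python3 -c "
from h import *
w=wcam('w8');im=w['image'][20:240,140:400];cv2.imwrite('pics/w8c.png',cv2.resize(im,None,fx=2.7,fy=2.7,interpolation=2)[:,:,::-1])"
```

```text
clock: 16.9
tool_pos: [0.5377, 0.0105, 0.0207]
eef_rot: [0.812, 0.584, 0.0, 0.001]
contact_force: [0.1, -1.0, 0.6]
opening: 0.549
clock: 17.8
tool_pos: [0.6558, -0.0305, 0.1819]
eef_rot: [0.813, 0.583, 0.002, 0.003]
contact_force: [0.2, 0.3, -0.0]
opening: 0.598
```

View pics/w8c.png

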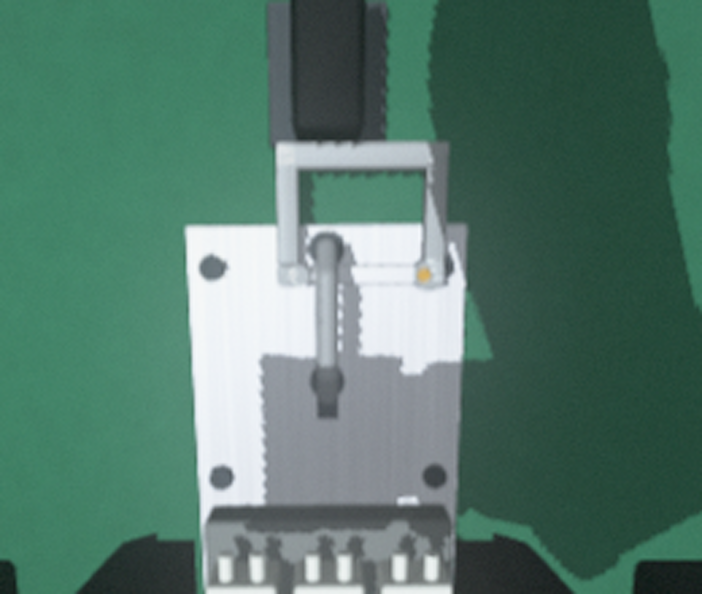

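The picture shows the gate shut across the eye, from the nose at (290,273) to the hinge at (425,273). The near leg at (327,245) is inside the hook, and the handle stands free and flat. I'm handing in.

```bash
python3 -c "
from plant import r
print(r.finish_job())"
```

```text
the job is handed in; nothing more can be done
None
```

The pull handle is hooked onto the near leg of the eye with its gate shut, standing flat on the bench, and the job is handed in. I used the larger black handle and the 204 x 110 mm carrier.

- **Pushing on:** The gate opened at 4–7 N. I then shifted the leg towards the nose arm, and the force dropped to about zero as the gate snapped shut behind it.
- **Tug:** The shut gate stopped the leg where expected and held a pull of about 8 N. The highest force I read between hook and carrier was about 8 N.
- **Setting down:** I eased the hook off the gate, lowered it until I felt the bench (about 7 N on the wrist), released it and withdrew upwards.
- **Last checks:** The final wrist picture shows the gate shut from nose to hinge, with the leg inside and the gripper clear. Contact force then read about zero, at about 18 s on the clock. I did not see the pump, jar or screwdriver touched, but I took no closing picture of the screwdriver.
- **Disagreements:** The arm settled 1–2 mm off its commands, so I steered by measured poses. Gate contacts came within about 1.5 mm of the positions I had worked out. I once typed a small tilt correction (under 0.01 rad) the wrong way round and put it right before the tug.

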